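Spread the circlip over the carousel spindle

TASK

Fit the retaining ring that locks the sample carousel on its drive spindle: take the circlip pliers, which lie ready in the service tray with the ring on their tips, by the handles, squeeze them to spread the ring, and slide it down over the end of the spindle until it lies level on the brass thrust washer, in line with the groove, without pushing hard. Finish there still holding the pliers squeezed, so that the ring stays spread round the groove; do not let go or put the pliers down, and leave the spatula, brush, tube rack and carton as they are.

Things in the scene. Friction and masses are not known exactly. Their poses are not given: they have to be found in the camera images.
- pliers_grip (a point): Grip point of the circlip pliers: mid-line, half-way up the black handles, 30 mm above the bench. x: from handles to nose, y: the squeeze line, to the left, z: up. Handles 14 mm high, 10 mm thick, from 62 mm behind to 30 mm ahead. Width here 50 mm at rest; squeezed to the stop they are parallel, 33 mm outside. Their faces swing back as they close, so fingers closing here push the pliers about 2.5 mm forward.
- pliers_pivot (a point): Pivot of the loose pliers (about 0.22 kg with the ring, 150 mm long, lying level in the tray), same axes and height as pliers_grip, 50 mm ahead of it; balance point about 26 mm behind the pivot. The steel jaws reach 41 mm ahead of the pivot; their tips are bent straight down and carry the ring on pins.
- jaw_left (a joint): How far each of the two jaws is open: 0 rad at rest (ring closed) to 0.161 rad at the built-in stop (ring spread). It opens as the handles are squeezed together: 4 N on each starts it, 10 N reaches the stop, which prevents over-spreading, so 20 to 40 N may be used. Springs back when let go.
- ring_center (a point): Centre of the spread bore of the dark steel circlip (3 mm thick, this point half-way up; z its axis): fixed to the pliers, 112 mm ahead of pliers_grip on the mid-line, 21.5 mm lower. At rest the ring lies about 2 mm further ahead and its bore is 31.5 mm across, too narrow for the spindle; spread 38 mm, outside 48 mm. Its eyes sit on the plier pins and stay on.
- spindle_top (a point): Centre of the top end of the vertical steel spindle, 92.5 mm above the bench, z up. Spindle 33 mm in diameter, with a chamfer 3 mm wide and 4 mm high at its end. Free from above and all round, so the pliers may come from any side.
- groove (a point): Middle of the 4 mm high groove (29 mm diameter) round the spindle, on its axis, 76 mm above the bench, 16.5 mm below the spindle top. Its lower edge is level with the washer's top face.
- washer (a point): Centre of the top face of the brass thrust washer (54 mm diameter), on the spindle axis, 74 mm above the bench. The ring's centre is 1.5 mm above this point when the ring lies on the washer.
- carousel: White sample carousel of 200 mm diameter with two circles of empty tube holes, top face 63 mm above the bench, aluminium hub 76 mm in diameter, on a cream base 180 mm square. Fixed. Origin under its centre, on the bench, in line with the spindle.
- tray: Light grey service tray, 236 x 210 mm, fixed, floor 3 mm and walls 14 mm high; origin under its centre, x along the pliers to their nose, y to the left. The pliers lie about the line y = -28 mm on two ribs 12 mm wide and 23 mm high, at x = +12 (50 mm long) and x = -84 mm (100 mm long). Lane dividers, 10 mm high, at y = +48 and +75 mm.
- spatula: Thin steel lab spatula lying in the tray's first lane, 168 mm long. Leave alone. Origin under its middle.
- brush: Small flat brush with a wooden handle lying in the tray's outer lane, 150 mm long, 10 mm high. Leave alone. Origin under its middle.
- rack: White tube rack with blue-capped tubes, 80 x 220 mm, 102 mm high, loose, beyond the work. Leave alone. Origin under its centre.
- carton: Green carton, 110 x 130 mm, 75 mm high, loose, beyond the work. Leave alone. Origin under its centre.
Things that resemble listed ones, but are neither listed nor needed, are in the scene too. Leave any white look-alike of the part that bears pliers_grip alone.

How it is judged (in metres and radians):
On the way, in this order (a step that is already met when the one before it is completed fails the run):
1. the pliers are lifted out of the tray with the ring (distance of ring_center from where it was at the start of the episode above 0.03 m and contact force between pliers and tray below 0.05 N and contact force between the fingers and pliers above 2 N), for 0.2 s.
2. the spread ring is held over the end of the spindle (horizontal distance between ring_center and groove below 0.006 m and z of ring_center in the frame of groove above 0.0165 m and value of joint jaw_left above 0.12 rad and contact force between the fingers and pliers above 2 N).
At the end, for the whole second after the job is handed in: Ring centre within 3 mm of the spindle axis, 2.5 mm below to 2 mm above mid-groove, level within 0.1 rad; jaws held open 0.12 rad or more; pliers still gripped (over 6 N), off the tray, at rest, pressing on the carousel with under 15 N (horizontal distance between ring_center and groove below 0.003 m and z of ring_center in the frame of groove between -0.0025 and 0.002 m and angle between ring_center's own z axis and vertical below 0.1 rad and value of joint jaw_left above 0.12 rad and contact force between the fingers and pliers above 6 N and contact force between pliers and carousel below 15 N and contact force between pliers and tray below 0.05 N and linear speed of pliers below 0.02 m/s); the arm keeps its last pose, push and grip.
It fails at once if the spatula is disturbed (moved more than 20 mm) (distance of spatula from where it was at the start of the episode above 0.02 m).
It fails at once if the brush is disturbed (moved more than 20 mm) (distance of brush from where it was at the start of the episode above 0.02 m).
It fails at once if the rack is disturbed (moved more than 20 mm) (distance of rack from where it was at the start of the episode above 0.02 m).
It fails at once if the carton is disturbed (moved more than 20 mm) (distance of carton from where it was at the start of the episode above 0.02 m).
It fails at once if the pliers or the ring are pushed hard (over 30 N) on the carousel (contact force between pliers and carousel above 30 N).
It also fails if it takes over 42 s, if anything falls off the work surface, if the arm or the gripper's body presses on something with over 40 N, if the wrist force passes 120 N, or if a joint passes its speed limit or range.

ROBOT

A 7-joint arm with a two-finger parallel gripper is mounted at the origin on the work surface. World frame = base frame: x ahead of the robot, y to its left, z up, the work surface at z = 0. Lengths are in m, angles in degrees, forces in N, time in s.
With the tool pointing down it reaches from about 0.4 to 0.85 m from the base axis. Payload 4.4 kg.
Tool frame: the origin (TCP) lies at the very end of the fingers, on their centre line; the grasp point (between the pads) lies 19 mm behind it; z points along the fingers, y is the line along which they close (so a half turn about z gives the same grasp; the last joint's range is limited). The gripper opens to 94 mm and grips with 3 to 60 N. Pads are 16 mm wide; open, the fingers measure 119 mm over their backs; the gripper's body (75 mm by 177 mm) begins 78 mm behind the grasp point.
Start: joints at [-72.869, 36.005, 2.206, 86.941, -1.547, 57.084, -1.146], TCP at [0.232, 0.607, 0.169] pointing down, gripper open.
Joint ranges: [-175.42, 175.42], [-21.48, 121.26], [-71.46, 75.88], [10.55, 141.38], [-63.04, 243.04], [13.31, 113.54], [-168.57, 168.57]. Speed limits (degrees/s): [147.25, 147.25, 180, 180, 180, 180, 180].

INTERFACE

Orientations are given as a 3x3 rotation matrix whose columns are the frame's x, y, z axes.
In Python, from station import robot gives the robot as it stands.
- The arm moves only by the tool send_rows, never from a script. Its argument "deltas" is a list of rows, each an object with "xyz": the shift along the tool's x, y, z in m, a list of three; "spin": the turn about the tool's z in rad; "grip": the gripper's target within -1 to 1 (shut at 1, half-way at 0, fully open at -1). In form: [{"xyz": [tx, ty, tz], "spin": spin, "grip": grip}, ...]. A call has 1 to 20 rows; each row shifts and turns the commanded pose from where the row before left it, along the tool's axes as they then stand; what a row does not reach is not made up. A row lasts 1/12 s, in which the tool goes at most 41.7 mm and 7.16 degrees, less where a joint would pass 70% of its speed; a pose out of reach is approached as far as the arm can. A call is refused whole if a number of a shift passes 0.0417 or a number of a turn 0.125, either way. A call with a gripper value outside its range is refused whole. The fingers move at their own pace and stop on an object; "squeeze" is the grip in N (left out, the last holds). Time passes only in rows, so rows that do not move let the fingers close. It gives the time, the measured TCP pose, the force, the opening and the grip force at its end, in the units of the state.
- robot.read_state(): the state, without advancing time (a new reading comes with each control period).
- robot.grab_frame(name): name is "side" or "top"; returns a dict with "image" (384x512x3 uint8, red, green, blue), "range_z" (384x512 float32, m along the optical axis (not along the pixel's ray), 0 where there is no reading), "fx", "fy", "cx", "cy" (pixels), "cam_to_world" (4x4, takes a point from camera to world coordinates). Camera axes: x right, y up, looking along -z (the intrinsics and any distortion apply to the point x, -y, -z); pixel columns grow to the right and rows downward; lengths in m; the calibration is good to about 2 mm. A picture is of the moment at which its call begins.
- robot.sign_off(): hands the job in; it is judged then, once.
The state is a dict: "time": time; "joint_pos": joint angles; "qd": joint speeds; "tau": joint torques, N m; "tcp_pos": TCP position; "ee_rot": TCP orientation; "ft_force": force on the tool from outside, world axes, zero at the start; "moment": the same for the moment, N m; "width": finger opening in m; "grasp_force": force on a finger pad.
Only numpy, scipy, OpenCV 4.12 (cv2) and the standard library are available. Lean on these libraries where they do the work, as an engineer would, in place of code of your own. Each camera call takes 0.05 s, during which the arm holds its last target. There are 200 camera calls.

## Working session

There is one attempt and no reset: what is moved stays moved. The work goes in short steps, Python scripts to look and compute and a tool call to move; the robot and the scene stay as the last step left them, time stands still between calls to the robot, and variables do not carry over. Pictures are saved under pics/ and viewed, at most 10 in all, crops included, and the job is handed in when it is done.

Besides the shell and the picture viewer there is one more tool, called after "Emit:" by a JSON object that holds its "method" and its "body", one argument or row to a line. send_rows: Moves the arm, as the interface text tells. Its arguments: {"type":"object","properties":{"deltas":{"type":"array"},"squeeze":{"type":"number"}},"required":["deltas"]}

```bash
mkdir -p pics && ls
cat > h.py <<'E'
import numpy as np, cv2
from station import robot
def grab(n):
    f=robot.grab_frame(n); return f
def cloud(f):
    z=f["range_z"]; h,w=z.shape
    u,v=np.meshgrid(np.arange(w),np.arange(h))
    X=(u-f["cx"])/f["fx"]*z; Y=(v-f["cy"])/f["fy"]*z
    P=np.stack([X,-Y,-z,np.ones_like(z)],-1)@np.array(f["cam_to_world"]).T
    P=P[...,:3]; P[z==0]=np.nan
    return P
def save(f,name): cv2.imwrite(name,f["image"][...,::-1])
E
python3 - <<'E'
from h import *
s=robot.read_state(); print({k:np.round(v,4).tolist() for k,v in s.items()})
for n in("side","top"):
    f=grab(n); print(f.keys(),f["fx"],f["cx"],f["cy"],np.round(f["cam_to_world"],3).tolist()); save(f,f"pics/{n}0.png"); np.savez(f"{n}0.npz",**f)
E
```

```text
pics
{'time': 0.0, 'joint_pos': [-72.8675, 36.0555, 2.2028, 86.9944, -1.5474, 57.0804, -1.1439], 'qd': [-0.0273, -0.027, 0.0323, 0.0357, -0.0159, 0.0473, -0.0426], 'tau': [-0.0015, -54.9736, 1.1437, -18.6633, -0.052, 0.0233, 0.0001], 'tcp_pos': [0.2316, 0.6066, 0.1683], 'ee_rot': [[-0.9342, 0.3568, -0.0006], [0.3568, 0.9342, -0.0016], [-0.0, -0.0018, -1.0]], 'ft_force': [0.5743, -0.2143, 0.6105], 'moment': [-0.0179, -0.0492, 0.026], 'grasp_force': 0.0, 'width': 0.0943}
dict_keys(['image', 'range_z', 'fx', 'fy', 'cx', 'cy', 'cam_to_world']) 381.5288853416653 254.26514774420602 193.71298486368073 [[0.992, 0.068, -0.11, 0.422], [-0.129, 0.549, -0.826, -0.654], [0.004, 0.833, 0.554, 0.595], [0.0, 0.0, 0.0, 1.0]]
dict_keys(['image', 'range_z', 'fx', 'fy', 'cx', 'cy', 'cam_to_world']) 426.1215810841224 245.3245878025105 194.98202482620826 [[-0.002, 0.986, -0.169, 0.373], [-1.0, -0.003, -0.002, 0.098], [-0.003, 0.169, 0.986, 1.023], [0.0, 0.0, 0.0, 1.0]]
```

View pics/top0.png

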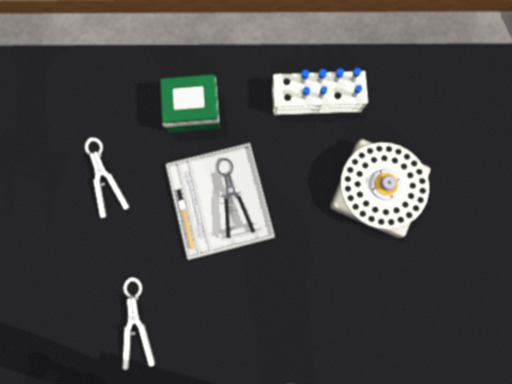

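View pics/side0.png

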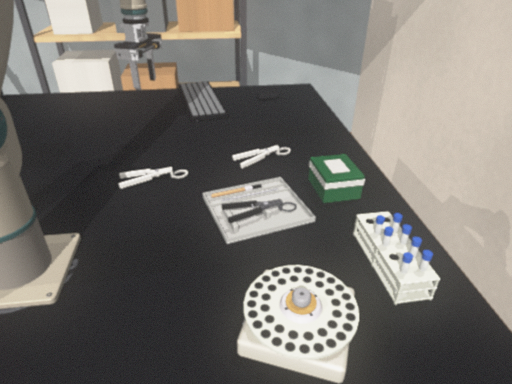

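The top view shows three plier-like things: white ones at (103,178) and (135,325), and black-handled ones in the tray at (235,197). The tray pair fits, because it has black handles and carries the dark ring at (224,167). The spindle is at (388,183). I'll confirm with an enlarged crop and measure.

Run:
```python
from h import *
f=dict(np.load("top0.npz")); im=f["image"]
c=cv2.resize(im[140:265,160:280],None,fx=4.6,fy=4.6,interpolation=cv2.INTER_CUBIC)
cv2.imwrite("pics/crop_tray.png",c[...,::-1])
for n in("top","side"):
    f=dict(np.load(n+"0.npz")); P=cloud(f)
    bench=P[(abs(P[...,2])<0.01)]; print(n,"bench z",np.nanmedian(bench[:,2]))
    Z=P[...,2]; x,y=P[...,0],P[...,1]
    # carousel region
    m=(Z>0.055)&(Z<0.07)&(x>0.2)&(x<0.6)&(y<-0.1)&(y>-0.45)
    pts=P[m][:,:2].astype(np.float32); (cx,r)=cv2.minEnclosingCircle(pts); print("car",cx,r,np.median(P[m][:,2]),m.sum())
    m=(Z>0.083)&(np.hypot(x-cx[0],y-cx[1])<0.05); print("spindle",P[m].mean(0),P[m][:,2].max(),m.sum(), np.ptp(P[m],0))
    m=(Z>0.069)&(Z<0.079)&(np.hypot(x-cx[0],y-cx[1])<0.05); print("washer",P[m].mean(0),m.sum(),cv2.minEnclosingCircle(P[m][:,:2].astype(np.float32)))
    # pliers
    m=(Z>0.027)&(Z<0.06)&(x>0.25)&(x<0.55)&(y<0.22)&(y>0.03)
    print("pl",m.sum(),P[m].mean(0)); 
    v,u=np.nonzero(m); print(u.min(),u.max(),v.min(),v.max())
```

```text
top bench z 0.00045023599352300714
car (0.5624942183494568, -0.2204858660697937) 0.10109054297208786 0.06432442206654909 3698
spindle [ 0.56116256 -0.217744    0.0922597 ] 0.09784942322449208 181 [0.03186635 0.03186679 0.01407584]
washer [ 0.56029231 -0.21628363  0.07313996] 508 ((0.5617178678512573, -0.21768730878829956), 0.03613913431763649)
pl 409 [0.50036169 0.12267957 0.03645267]
224 256 192 237
side bench z 0.0006822010525552313
car (0.5615847110748291, -0.21981684863567352) 0.10087182372808456 0.06384718762630065 5444
spindle [ 0.56101353 -0.22385926  0.09114904] 0.09511316424443617 275 [0.03298915 0.03157491 0.01177786]
washer [ 0.55960361 -0.22946766  0.07286516] 667 ((0.5626469254493713, -0.2209492027759552), 0.03527281805872917)
pl 428 [0.49814095 0.11913724 0.03420911]
222 263 200 222
```

View pics/crop_tray.png

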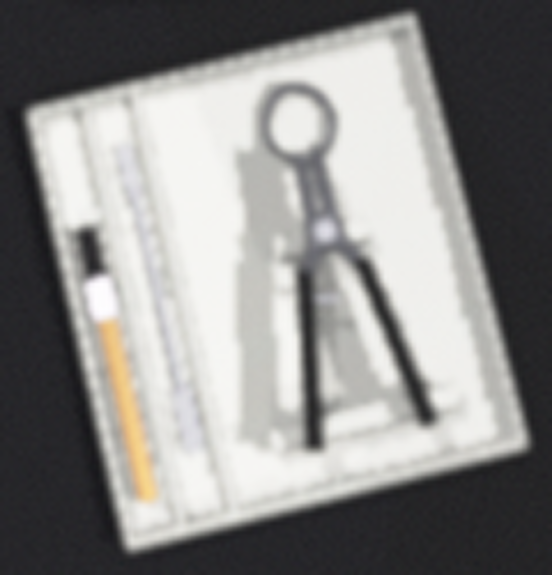

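The crop confirms the target: black handles (ends at crop (314,445) and (430,420)), pivot (325,232), ring (297,122), all in the tray. Now for the precise pose from both cameras.

```bash
cat >> h.py <<'E'
def ray(f,u,v,z):
    M=np.array(f["cam_to_world"]); d=M[:3,:3]@np.array([(u-f["cx"])/f["fx"],-(v-f["cy"])/f["fy"],-1.0]); o=M[:3,3]
    return o+d*(z-o[2])/d[2]
def proj(f,p):
    M=np.linalg.inv(f["cam_to_world"]); q=M[:3,:3]@np.asarray(p)+M[:3,3]
    return np.array([f["cx"]+f["fx"]*q[0]/-q[2], f["cy"]-f["fy"]*q[1]/-q[2]])
E
python3 - <<'E'
from h import *
T=dict(np.load("top0.npz"))
c=lambda u,v:((u+.5)/4.6-.5+160,(v+.5)/4.6-.5+140)
piv=ray(T,*c(325,232),.037); ring=ray(T,*c(297,122),.010); L=ray(T,*c(314,448),.037); R=ray(T,*c(430,423),.037)
print("top piv",piv,"ring",ring,"L",L,"R",R)
d=(ring-piv)[:2]; print("len piv-ring",np.linalg.norm(d),np.degrees(np.arctan2(d[1],d[0])))
m=(L+R)/2; d2=(piv-m)[:2]; print("piv-ends",np.linalg.norm(d2),np.degrees(np.arctan2(d2[1],d2[0])),"width",np.linalg.norm(L-R))
d3=(ring-m)[:2]; print(np.linalg.norm(d3),np.degrees(np.arctan2(d3[1],d3[0])))
# tray corners
for q in((27,107),(412,13),(530,447),(127,550)): print("corner",ray(T,*c(*q),.014))
S=dict(np.load("side0.npz")); im=S["image"]
# side crop picture: tray + spindle
a=cv2.resize(im[170:245,195:320],None,fx=6,fy=6,interpolation=cv2.INTER_CUBIC)
cv2.imwrite("pics/side_tray.png",a[...,::-1])
a=cv2.resize(T["image"][150:220,350:425],None,fx=5,fy=5,interpolation=cv2.INTER_CUBIC)
b=cv2.resize(im[275:335,265:340],None,fx=5,fy=5,interpolation=cv2.INTER_CUBIC)
cv2.imwrite("pics/sp.png",np.hstack([a[:300],b[:300]])[...,::-1])
E
```

```text
top piv [0.55437529 0.13548569 0.037     ] ring [0.61873699 0.15158716 0.01      ] L [0.44414385 0.14062193 0.037     ] R [0.45653509 0.08232017 0.037     ]
len piv-ring 0.06634520573201363 14.045494021697166
piv-ends 0.10677150099749419 12.997948176455605 width 0.05960401005807159
0.17310986771997353 13.399406176939818
corner [0.62637103 0.29441155 0.014     ]
corner [0.67729316 0.09034743 0.014     ]
corner [0.4460182  0.03066857 0.014     ]
corner [0.39421685 0.23665607 0.014     ]
```

View pics/side_tray.png

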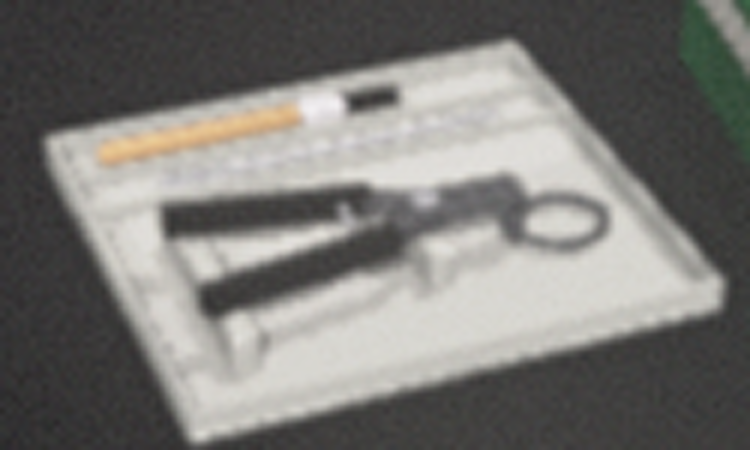

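View pics/sp.png

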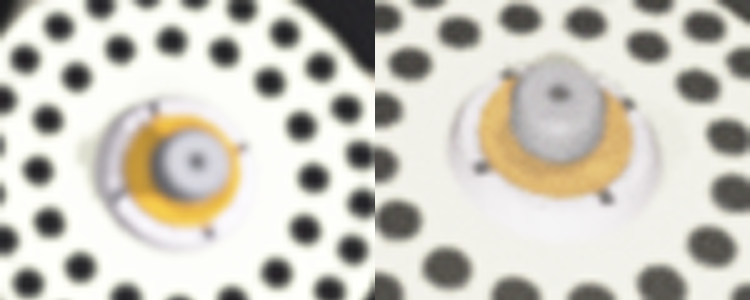

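Side crop: the ring is at (562,220), pivot (425,200), handle ends (165,210) and (203,295). Spindle crop: the end-hole is at (196,160) in the top view and (184,93) in the side view.

Run:
```python
from h import *
T=dict(np.load("top0.npz"));S=dict(np.load("side0.npz"))
s=lambda u,v:((u+.5)/6-.5+195,(v+.5)/6-.5+170)
for n,q,z in(("ring",(562,221),.0085),("piv",(425,198),.037),("L",(166,203),.037),("R",(203,290),.037)): print(n,ray(S,*s(*q),z))
for n,q in(("c1",(47,137)),("c2",(511,42)),("c3",(722,282)),("c4",(193,435))): print(n,ray(S,*s(*q),.014))
print("spT",ray(T,(196.5)/5-.5+350,160.5/5-.5+150,.0925),"spS",ray(S,184.5/5-.5+265,93.5/5-.5+275,.0925))
# tilt-free depth offsets for spindle top cap
for f in(T,S):
    P=cloud(f); m=(P[...,2]>.087)&(np.hypot(P[...,0]-.5615,P[...,1]+.219)<.03); q=P[m]; print(q[:,:2].min(0),q[:,:2].max(0),(q[:,:2].min(0)+q[:,:2].max(0))/2)
```

```text
ring [0.61994709 0.14956045 0.0085    ]
piv [0.55585087 0.13430336 0.037     ]
L [0.44627516 0.14424585 0.037     ]
R [0.45737876 0.08154216 0.037     ]
c1 [0.39607695 0.23682875 0.014     ]
c2 [0.6239215  0.29402168 0.014     ]
c3 [0.67603244 0.09025294 0.014     ]
c4 [0.44826161 0.02038706 0.014     ]
spT [ 0.56222257 -0.21950398  0.0925    ] spS [ 0.56215393 -0.21919294  0.0925    ]
[ 0.54598768 -0.23440333] [ 0.57785403 -0.20334169] [ 0.56192085 -0.21887251]
[ 0.54620148 -0.23697574] [ 0.57880749 -0.20559428] [ 0.56250448 -0.22128501]
```

Emit:
{"method": "send_rows", "body": {
  "deltas": [
    {"xyz":[-0.0308,-0.0251,0],"spin":0,"grip":-1},
    {"xyz":[-0.0308,-0.0251,0],"spin":0,"grip":-1},
    {"xyz":[-0.0308,-0.0251,0],"spin":0,"grip":-1},
    {"xyz":[-0.0308,-0.0251,0],"spin":0,"grip":-1},
    {"xyz":[-0.0308,-0.0251,0],"spin":0,"grip":-1},
    {"xyz":[-0.0308,-0.0251,0],"spin":0,"grip":-1},
    {"xyz":[-0.0308,-0.0251,0],"spin":0,"grip":-1},
    {"xyz":[-0.0308,-0.0251,0],"spin":0,"grip":-1},
    {"xyz":[-0.0308,-0.0251,0],"spin":0,"grip":-1},
    {"xyz":[-0.0308,-0.0251,0],"spin":0,"grip":-1},
    {"xyz":[-0.0308,-0.0251,0],"spin":0,"grip":-1},
    {"xyz":[-0.0308,-0.0251,0],"spin":0,"grip":-1},
    {"xyz":[-0.0308,-0.0251,0],"spin":0,"grip":-1},
    {"xyz":[-0.0308,-0.0251,0],"spin":0,"grip":-1},
    {"xyz":[0,0,0],"spin":-0.12,"grip":-1},
    {"xyz":[0,0,0],"spin":-0.12,"grip":-1},
    {"xyz":[0,0,0],"spin":-0.12,"grip":-1},
    {"xyz":[0,0,0],"spin":-0.12,"grip":-1},
    {"xyz":[0,0,0],"spin":-0.12,"grip":-1},
    {"xyz":[0,0,0],"spin":0,"grip":-1}
  ],
  "squeeze": 35
}}

```text
time: 1.77
tcp_pos: [0.509, 0.1249, 0.1689]
ee_rot: [[-0.972, -0.236, -0.001], [-0.236, 0.972, 0.0], [0.001, 0.0, -1.0]]
ft_force: [-0.0, 1.1, -0.7]
width: 0.094
grasp_force: 0.0
```

Emit:
{"method": "send_rows", "body": {
  "deltas": [
    {"xyz":[0,0,0.03],"spin":0,"grip":-1},
    {"xyz":[0,0,0.03],"spin":0,"grip":-1},
    {"xyz":[0,0,0.03],"spin":0,"grip":-1},
    {"xyz":[0,0,0.03],"spin":0,"grip":-1},
    {"xyz":[0,0,0.02],"spin":0,"grip":-1},
    {"xyz":[0,0,0.01],"spin":0,"grip":-1},
    {"xyz":[0,0,0.007],"spin":0,"grip":-1},
    {"xyz":[0,0,0],"spin":0,"grip":-1},
    {"xyz":[0,0,0],"spin":0,"grip":-1}
  ]
}}

```text
time: 2.52
tcp_pos: [0.5099, 0.1253, 0.0128]
ee_rot: [[-0.973, -0.232, 0.001], [-0.232, 0.973, 0.0], [-0.001, -0.0, -1.0]]
ft_force: [-0.3, 0.9, 0.0]
width: 0.0941
grasp_force: 0.0
```

Emit:
{"method": "send_rows", "body": {
  "deltas": [
    {"xyz":[0,0,0],"spin":0,"grip":1},
    {"xyz":[0,0,0],"spin":0,"grip":1},
    {"xyz":[0,0,0],"spin":0,"grip":1},
    {"xyz":[0,0,0],"spin":0,"grip":1},
    {"xyz":[0,0,0],"spin":0,"grip":1},
    {"xyz":[0,0,0],"spin":0,"grip":1},
    {"xyz":[0,0,0],"spin":0,"grip":1},
    {"xyz":[0,0,0],"spin":0,"grip":1},
    {"xyz":[0,0,0],"spin":0,"grip":1},
    {"xyz":[0,0,0],"spin":0,"grip":1},
    {"xyz":[0,0,0],"spin":0,"grip":1},
    {"xyz":[0,0,0],"spin":0,"grip":1}
  ]
}}

```text
time: 3.52
tcp_pos: [0.5093, 0.1251, 0.0121]
ee_rot: [[-0.972, -0.233, -0.0], [-0.233, 0.972, -0.0], [0.0, 0.0, -1.0]]
ft_force: [-0.1, -0.5, 0.5]
width: 0.0175
grasp_force: 0.0
```

Run:
```python
from h import *
s=robot.read_state(); print(s["width"],s["grasp_force"],s["tcp_pos"])
S=grab("side");T=grab("top"); np.savez("side1.npz",**S); np.savez("top1.npz",**T)
a=cv2.resize(S["image"][130:250,180:330],(560,448),interpolation=cv2.INTER_CUBIC)
b=cv2.resize(T["image"][140:265,160:280],None,fx=1.9,fy=3.584,interpolation=cv2.INTER_CUBIC)
cv2.imwrite("pics/miss.png",np.hstack([a,b[:448]])[...,::-1])
```

```text
0.017520362349140412 0.0 [0.50929755 0.12513533 0.01211936]
```

View pics/miss.png

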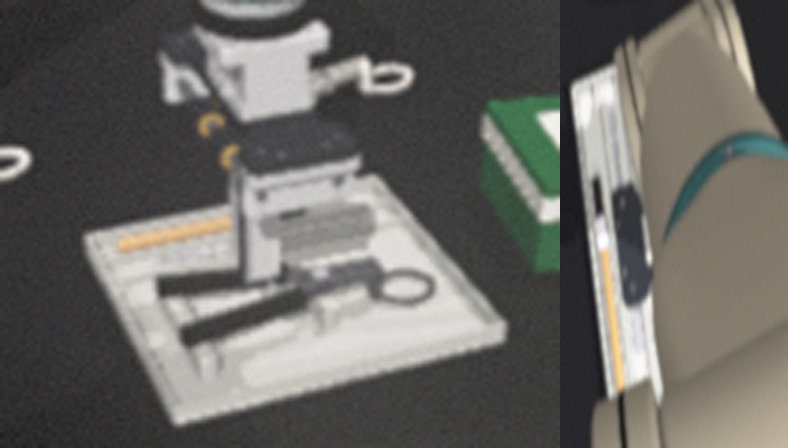

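Run:
```python
from h import *
S=dict(np.load("side1.npz"))
for p in([.5093,.1251,.012],[.5093,.1251,.031],[.5085,.1245,.03]): 
    q=proj(S,p); print(p,q,"crop",(q-[180,130])*[560/150,448/120])
P=cloud(S)
for v,u in((203,249),(203,251),(200,246),(195,248),(190,250),(180,250)): print(u,v,P[v,u],S["image"][v,u])
# finger points: those in region above 45mm
Z=P[...,2]; m=(Z>.045)&(Z<.085)&(P[...,0]>.45)&(P[...,0]<.58)&(P[...,1]>.05)&(P[...,1]<.2)
print(m.sum(),np.nanmin(P[m],0),np.nanmax(P[m],0),np.nanmedian(P[m],0))
q=P[m]; h=np.array([-.233,.972]); t=q[:,:2]@h; print("along y:",np.percentile(t,[2,25,50,75,98]), np.array([.5093,.1251])@h)
S0=dict(np.load("side0.npz"));d=np.abs(S["image"].astype(int)-S0["image"]).sum(2)
print([ (v,[int(x) for x in np.nonzero(d[v,195:320]>60)[0]+195]) for v in range(192,216,2)])
```

```text
[0.5093, 0.1251, 0.012] [247.78097532 213.93630416] crop [253.04897452 313.36220219]
[0.5093, 0.1251, 0.031] [247.73905932 207.9017419 ] crop [252.89248811 290.83316978]
[0.5085, 0.1245, 0.03] [247.4544053 208.3833159] crop [251.82977978 292.63104601]
249 203 [0.51028726 0.10542381 0.05972363] [199 196 196]
251 203 [0.51524304 0.10565196 0.05913529] [198 193 193]
246 200 [0.50377119 0.11282709 0.06412711] [153 152 151]
248 195 [0.50743155 0.10082173 0.08656479] [201 197 199]
250 190 [0.51257335 0.10318581 0.09891802] [140 139 139]
250 180 [0.5054435  0.04291982 0.16415136] [163 160 160]
136 [0.49645024 0.10060014 0.050559  ] [0.52323708 0.14086862 0.084701  ] [0.50657944 0.10747482 0.06969577]
along y: [-0.02044457 -0.01817967 -0.0162705   0.01122601  0.01958613] 0.0029302999999999803
[(192, [243, 244, 245, 246, 250, 251, 252, 253, 254, 255, 256, 257, 258, 259, 260, 261, 262, 263, 264, 265, 266, 267, 268, 269, 270, 271, 272, 273, 274, 275, 276, 277, 278, 279, 280]), (194, [242, 243, 244, 245, 246, 247, 248, 255, 256, 257, 258, 259, 260, 261, 262, 263, 264, 265, 266, 267, 268, 269, 270, 271, 272, 273, 274, 275, 276, 277, 278]), (196, [242, 243, 244, 245, 246, 255, 256, 257, 258, 259, 260, 261, 262, 263, 264, 265, 266, 267, 268, 269, 270, 271, 272, 273, 274, 275, 276, 277, 278]), (198, [243, 244, 245, 246, 255, 256, 257, 258, 259, 260, 261, 262, 263, 264, 265, 266, 267, 268]), (200, [243, 244, 245, 246, 249, 250, 251, 252, 253, 254, 256, 257, 258, 259, 260]), (202, [246, 247, 248, 249, 250, 251, 252, 253, 254, 255]), (204, [245, 246, 247, 248, 249, 250, 251, 254]), (206, []), (208, [250, 251]), (210, [230, 231]), (212, [213, 214, 215, 217, 218, 219]), (214, [214, 215, 216, 217, 218, 219, 220])]
```

Run:
```python
from h import *
S=dict(np.load("side1.npz"));S0=dict(np.load("side0.npz"));P=cloud(S);P0=cloud(S0)
for u in (246,250):
  for v in range(196,216,1): print(u,v,np.round(P0[v,u],3),np.round(P[v,u],3),S0["image"][v,u],S["image"][v,u])
```

```text
246 196 [0.515 0.22  0.003] [0.504 0.11  0.078] [189 188 185] [156 153 154]
246 197 [0.514 0.207 0.009] [0.503 0.108 0.076] [194 192 188] [154 150 150]
246 198 [0.514 0.206 0.006] [0.504 0.11  0.072] [197 196 190] [155 152 152]
246 199 [0.514 0.206 0.003] [0.503 0.109 0.07 ] [200 198 190] [153 150 150]
246 200 [0.513 0.2   0.004] [0.504 0.113 0.064] [208 205 199] [153 152 151]
246 201 [0.507 0.145 0.038] [0.503 0.11  0.063] [148 146 141] [150 149 148]
246 202 [0.507 0.144 0.037] [0.504 0.112 0.059] [82 79 80] [149 149 149]
246 203 [0.506 0.137 0.038] [0.503 0.109 0.058] [64 63 61] [150 150 149]
246 204 [0.506 0.139 0.034] [0.503 0.11  0.054] [70 68 68] [147 145 145]
246 205 [0.507 0.142 0.028] [0.503 0.109 0.052] [71 69 70] [122 121 120]
246 206 [0.506 0.138 0.028] [0.507 0.141 0.026] [81 81 80] [95 93 94]
246 207 [0.509 0.167 0.004] [0.509 0.166 0.005] [131 127 126] [131 127 125]
246 208 [0.509 0.166 0.002] [0.509 0.165 0.003] [183 181 174] [183 182 178]
246 209 [0.508 0.159 0.003] [0.509 0.16  0.002] [217 214 208] [216 213 207]
246 210 [0.508 0.154 0.003] [0.508 0.155 0.003] [202 1
[... 1149 characters left out ...]
025] [0.517 0.139 0.026] [99 97 95] [97 97 94]
250 207 [0.52  0.164 0.005] [0.52  0.167 0.003] [164 161 157] [146 145 139]
250 208 [0.52  0.163 0.003] [0.519 0.162 0.004] [203 198 193] [174 169 167]
250 209 [0.519 0.157 0.004] [0.519 0.158 0.003] [175 173 169] [155 154 152]
250 210 [0.513 0.108 0.037] [0.513 0.105 0.039] [116 114 110] [110 106 105]
250 211 [0.513 0.104 0.036] [0.512 0.101 0.039] [76 72 72] [76 75 72]
250 212 [0.512 0.101 0.036] [0.512 0.099 0.037] [68 64 63] [68 66 65]
250 213 [0.512 0.1   0.033] [0.512 0.099 0.034] [70 70 67] [67 65 62]
250 214 [0.512 0.098 0.031] [0.512 0.098 0.032] [66 63 64] [65 64 64]
250 215 [0.512 0.1   0.027] [0.512 0.097 0.029] [70 68 66] [71 70 68]
```

Emit:
{"method": "send_rows", "body": {
  "deltas": [
    {"xyz":[0,0,0],"spin":0,"grip":1},
    {"xyz":[0,0,0],"spin":0,"grip":1}
  ]
}}

```text
time: 3.78
tcp_pos: [0.5093, 0.1251, 0.0122]
ee_rot: [[-0.972, -0.233, -0.0], [-0.233, 0.972, -0.0], [0.0, -0.0, -1.0]]
ft_force: [0.9, -0.1, -0.3]
width: 0.0005
grasp_force: 0.0
```

The fingers shut on nothing. The side-camera depth puts the fingertips at z ≈ 0.052 m while the reported TCP is 0.012 m, so the reported height reads about 40 mm low. The pliers have not moved. I'll open, lower part of the way, and measure the tips again.

Emit:
{"method": "send_rows", "body": {
  "deltas": [
    {"xyz":[0,0,0],"spin":0,"grip":-1},
    {"xyz":[0,0,0],"spin":0,"grip":-1},
    {"xyz":[0,0,0],"spin":0,"grip":-1},
    {"xyz":[0,0,0],"spin":0,"grip":-1},
    {"xyz":[0,0,0],"spin":0,"grip":-1},
    {"xyz":[0,0,0],"spin":0,"grip":-1},
    {"xyz":[0,0,0],"spin":0,"grip":-1},
    {"xyz":[0,0,0],"spin":0,"grip":-1},
    {"xyz":[0,0,0],"spin":0,"grip":-1},
    {"xyz":[0,0,0],"spin":0,"grip":-1},
    {"xyz":[0,0,0],"spin":0,"grip":-1},
    {"xyz":[0,0,0],"spin":0,"grip":-1},
    {"xyz":[0,0,0],"spin":0,"grip":-1},
    {"xyz":[0,0,0.01],"spin":0,"grip":-1},
    {"xyz":[0,0,0.01],"spin":0,"grip":-1},
    {"xyz":[0,0,0.01],"spin":0,"grip":-1},
    {"xyz":[0,0,0],"spin":0,"grip":-1},
    {"xyz":[0,0,0],"spin":0,"grip":-1}
  ]
}}

```text
time: 5.28
tcp_pos: [0.5083, 0.1249, -0.0191]
ee_rot: [[-0.972, -0.233, -0.002], [-0.233, 0.972, -0.001], [0.003, -0.0, -1.0]]
ft_force: [-0.1, -0.2, -0.1]
width: 0.0939
grasp_force: 0.0
```

Run:
```python
from h import *
S=grab("side"); np.savez("side2.npz",**S); S0=dict(np.load("side0.npz"));P=cloud(S);P0=cloud(S0)
s=robot.read_state(); t=s["tcp_pos"]; R=s["ee_rot"]; print(t,s["width"],s["ft_force"])
# points near fingers that changed, in tool frame (rel. reported TCP)
d=np.abs(S["range_z"]-S0["range_z"])>.012
q=(P-t)@R; m=d&(abs(q[...,0])<.03)&(abs(q[...,1])<.08)&(q[...,2]>-.13)
for lo,hi in((-.08,-.035),(-.035,.035),(.035,.08)):
    k=m&(q[...,1]>lo)&(q[...,1]<hi); 
    if k.sum(): print(lo,hi,k.sum(),"x",np.percentile(q[k][:,0],[5,50,95]).round(4),"y",np.percentile(q[k][:,1],[5,50,95]).round(4),"zmax(tool)",np.sort(q[k][:,2])[-8:].round(4))
a=cv2.resize(S["image"][150:250,190:320],None,fx=5,fy=5,interpolation=cv2.INTER_CUBIC); cv2.imwrite("pics/low.png",a[...,::-1])
```

```text
[ 0.50885302  0.12499863 -0.01847746] 0.0937869559429074 [ 0.10250278 -0.64763044  0.35529048]
-0.08 -0.035 233 x [-0.0076  0.0031  0.0099] y [-0.0612 -0.0593 -0.0502] zmax(tool) [-0.045  -0.0448 -0.0447 -0.0436 -0.041  -0.0392 -0.0388 -0.0387]
-0.035 0.035 3 x [0.0054 0.0225 0.0263] y [-0.0176  0.0171  0.0292] zmax(tool) [-0.0543 -0.0542 -0.0226]
0.035 0.08 141 x [-0.0052  0.0042  0.0097] y [0.0452 0.0477 0.0539] zmax(tool) [-0.0428 -0.0425 -0.0424 -0.0421 -0.0418 -0.0413 -0.0411 -0.0396]
```

View pics/low.png

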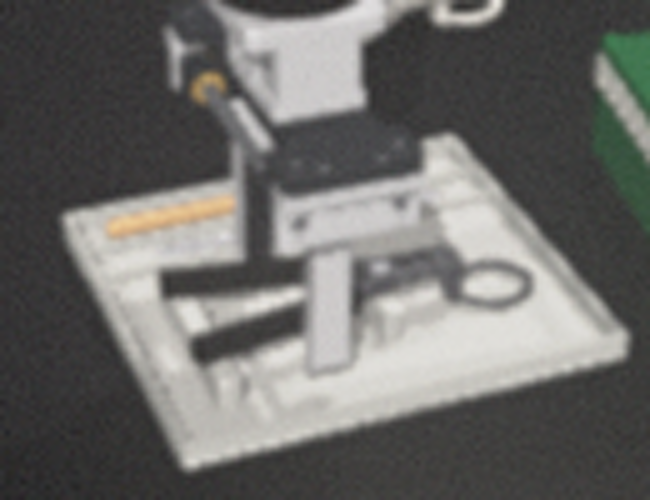

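The fingers now straddle the handles (near finger at crop (330,310)), with the tips still 40 mm above the reported TCP, i.e. at z ≈ 0.0215. I'll go 10 mm lower and close.

Emit:
{"method": "send_rows", "body": {
  "deltas": [
    {"xyz":[0,0,0.005],"spin":0,"grip":-1},
    {"xyz":[0,0,0.005],"spin":0,"grip":-1},
    {"xyz":[0,0,0],"spin":0,"grip":-1},
    {"xyz":[0,0,0],"spin":0,"grip":1},
    {"xyz":[0,0,0],"spin":0,"grip":1},
    {"xyz":[0,0,0],"spin":0,"grip":1},
    {"xyz":[0,0,0],"spin":0,"grip":1},
    {"xyz":[0,0,0],"spin":0,"grip":1},
    {"xyz":[0,0,0],"spin":0,"grip":1},
    {"xyz":[0,0,0],"spin":0,"grip":1},
    {"xyz":[0,0,0],"spin":0,"grip":1},
    {"xyz":[0,0,0],"spin":0,"grip":1},
    {"xyz":[0,0,0],"spin":0,"grip":1},
    {"xyz":[0,0,0],"spin":0,"grip":1},
    {"xyz":[0,0,0],"spin":0,"grip":1},
    {"xyz":[0,0,0],"spin":0,"grip":1},
    {"xyz":[0,0,0],"spin":0,"grip":1}
  ],
  "squeeze": 35
}}

```text
time: 6.75
tcp_pos: [0.5082, 0.1248, -0.0277]
ee_rot: [[-0.972, -0.233, -0.002], [-0.233, 0.972, -0.001], [0.002, -0.0, -1.0]]
ft_force: [-3.1, -1.1, 5.1]
width: 0.0329
grasp_force: 35.0
```

Emit:
{"method": "send_rows", "body": {
  "deltas": [
    {"xyz":[0,0,-0.005],"spin":0,"grip":1},
    {"xyz":[0,0,-0.01],"spin":0,"grip":1},
    {"xyz":[0,0,-0.015],"spin":0,"grip":1},
    {"xyz":[0,0,-0.02],"spin":0,"grip":1},
    {"xyz":[0,0,-0.02],"spin":0,"grip":1},
    {"xyz":[0,0,-0.02],"spin":0,"grip":1},
    {"xyz":[0,0,-0.02],"spin":0,"grip":1},
    {"xyz":[0,0,-0.015],"spin":0,"grip":1},
    {"xyz":[0,0,0],"spin":0,"grip":1},
    {"xyz":[0,0,0],"spin":0,"grip":1},
    {"xyz":[0,0,0],"spin":0,"grip":1},
    {"xyz":[0,0,0],"spin":0,"grip":1}
  ]
}}

```text
time: 7.75
tcp_pos: [0.5084, 0.1249, 0.0961]
ee_rot: [[-0.972, -0.233, -0.002], [-0.233, 0.972, -0.001], [0.002, -0.0, -1.0]]
ft_force: [-0.4, 0.5, -1.9]
width: 0.0322
grasp_force: 35.0
```

Run:
```python
from h import *
s=robot.read_state(); print(s["tcp_pos"],s["width"],s["grasp_force"],s["ft_force"],np.round(s["joint_pos"],1))
S=grab("side");T=grab("top"); np.savez("side3.npz",**S); np.savez("top3.npz",**T)
t=s["tcp_pos"];R=s["ee_rot"]
ring=t+R@np.array([-.112,0,-.0375]); print("pred ring",ring,proj(S,ring),proj(T,ring))
u,v=proj(S,ring).astype(int); a=cv2.resize(S["image"][v-50:v+40,u-70:u+50],(532,399),interpolation=cv2.INTER_CUBIC)
u,v=proj(T,ring).astype(int); print(u,v); b=cv2.resize(T["image"][v-30:v+45,u-25:u+25],(266,399),interpolation=cv2.INTER_CUBIC)
cv2.imwrite("pics/lift.png",np.hstack([a,b])[...,::-1])
```

```text
[0.50843218 0.12485417 0.09613951] 0.03220964428922345 34.98768210411072 [-0.39510884  0.54612007 -1.87884339] [-13.5  31.6  -5.  111.1   4.3  37.5  82.4]
pred ring [0.61742218 0.15097564 0.13341014] [289.8184087  164.94646923] [221.49564619 153.20517031]
221 153
```

View pics/lift.png

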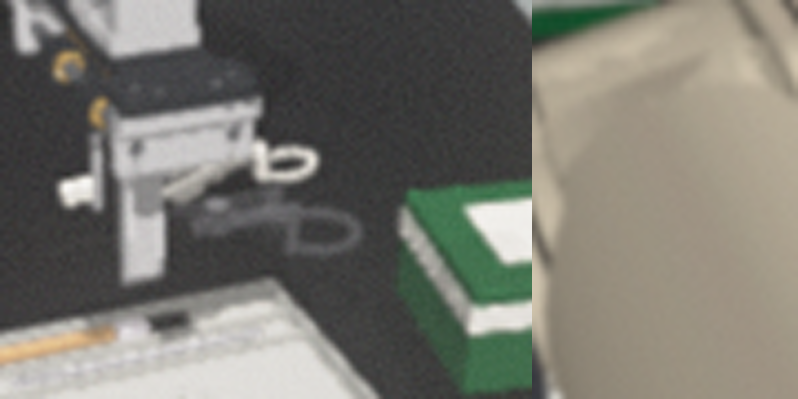

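The ring is off the tray and held at side px (291.6,165.9), about 3 mm ahead of nominal. Keeping this orientation, I'll carry it over to the spindle.

Emit:
{"method": "send_rows", "body": {
  "deltas": [
    {"xyz":[0.004,-0.01,0],"spin":0,"grip":1},
    {"xyz":[0.008,-0.02,0],"spin":0,"grip":1},
    {"xyz":[0.0095,-0.023,0],"spin":0,"grip":1},
    {"xyz":[0.0095,-0.023,0],"spin":0,"grip":1},
    {"xyz":[0.0095,-0.023,0],"spin":0,"grip":1},
    {"xyz":[0.0095,-0.023,0],"spin":0,"grip":1},
    {"xyz":[0.0095,-0.023,0],"spin":0,"grip":1},
    {"xyz":[0.0095,-0.023,0],"spin":0,"grip":1},
    {"xyz":[0.0095,-0.023,0],"spin":0,"grip":1},
    {"xyz":[0.0095,-0.023,0],"spin":0,"grip":1},
    {"xyz":[0.0095,-0.023,0],"spin":0,"grip":1},
    {"xyz":[0.0095,-0.023,0],"spin":0,"grip":1},
    {"xyz":[0.0095,-0.023,0],"spin":0,"grip":1},
    {"xyz":[0.0095,-0.023,0],"spin":0,"grip":1},
    {"xyz":[0.0095,-0.023,0],"spin":0,"grip":1},
    {"xyz":[0.007,-0.018,0],"spin":0,"grip":1},
    {"xyz":[0,0,0],"spin":0,"grip":1},
    {"xyz":[0,0,0],"spin":0,"grip":1},
    {"xyz":[0,0,0],"spin":0,"grip":1},
    {"xyz":[0,0,0],"spin":0,"grip":1}
  ]
}}

```text
time: 9.52
tcp_pos: [0.4515, -0.2442, 0.0969]
ee_rot: [[-0.972, -0.235, -0.001], [-0.235, 0.972, 0.001], [0.0, 0.001, -1.0]]
ft_force: [0.2, -0.3, -3.1]
width: 0.0328
grasp_force: 35.0
```

Run:
```python
from h import *
s=robot.read_state(); print(s["tcp_pos"],s["width"],s["grasp_force"],s["ft_force"],np.round(s["joint_pos"],1))
S=grab("side");T=grab("top"); np.savez("side4.npz",**S); np.savez("top4.npz",**T)
t=s["tcp_pos"];R=s["ee_rot"]
ring=t+R@np.array([-.1148,0,-.0375]); print("pred ring",ring,proj(S,ring),proj(T,ring))
for n,f in(("S",S),("T",T)):
    u,v=proj(f,ring).astype(int); print(n,u,v)
    globals()[n+"c"]=cv2.resize(f["image"][v-40:v+40,u-40:u+25],(390,480),interpolation=cv2.INTER_CUBIC)
cv2.imwrite("pics/over.png",np.hstack([Sc,Tc])[...,::-1])
```

```text
[ 0.45151844 -0.24421234  0.0969448 ] 0.03282120149330961 34.98765707015991 [ 0.21470056 -0.2797669  -3.06210155] [ 30.4  30.9  -7.5 112.7   6.3  36.9 122.5]
pred ring [ 0.5631321  -0.21730994  0.13441401] [303.54484073 274.82882002] [394.22108958 177.24148253]
S 303 274
T 394 177
```

View pics/over.png

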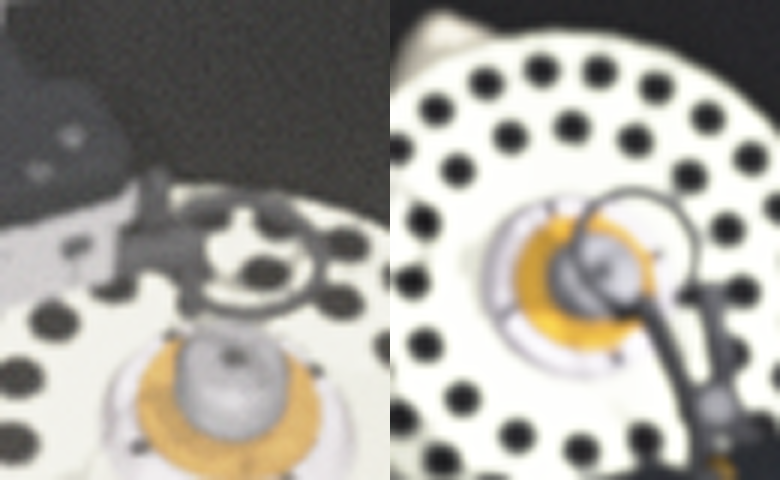

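Both views show the ring over the spindle end: crop centre about (262,255) in the side view and (637,250) in the top view. I'll fit a circle to it in both images, and refine the spindle axis from the brass washer.

```bash
cat > fit.py <<'E'
from h import *
from scipy.optimize import least_squares, differential_evolution, minimize
from scipy.ndimage import map_coordinates
def washer(f):
    hsv=cv2.cvtColor(f["image"],cv2.COLOR_RGB2HSV); m=((hsv[...,0]>10)&(hsv[...,0]<30)&(hsv[...,1]>100)).astype(np.uint8)
    u,v=proj(f,[.562,-.219,.074]).astype(int); w=np.zeros_like(m); w[v-25:v+25,u-25:u+25]=1; m*=w
    c=max(cv2.findContours(m,cv2.RETR_EXTERNAL,cv2.CHAIN_APPROX_NONE)[0],key=cv2.contourArea)[:,0]
    p=np.array([ray(f,a,b,.074)[:2] for a,b in c])
    r=least_squares(lambda q:np.hypot(*(p-q[:2]).T)-q[2],[.562,-.219,.027],loss="soft_l1",f_scale=.001)
    return r.x
def ringcost(p,fs,yaw,skip=50):
    x,y,z,tilt=p; a=np.radians(np.arange(180+skip,540-skip,3))  # skip eyes, at the handle side
    d=np.array([np.cos(yaw),np.sin(yaw),0]);n=np.array([-d[1],d[0],0]); dt=d*np.cos(tilt)-np.array([0,0,np.sin(tilt)])
    tot=0
    for f in fs:
        g=cv2.GaussianBlur(cv2.cvtColor(f["image"],cv2.COLOR_RGB2GRAY),(0,0),.6).astype(float)
        val=[]
        for r in(.0215,.0160,.0270):
            P=np.array([x,y,z])+r*(np.cos(a-0)[:,None]*dt+np.sin(a)[:,None]*n)
            uv=np.array([proj(f,q) for q in P]); val.append(map_coordinates(g,[uv[:,1],uv[:,0]],order=1,mode="nearest"))
        # dark line against its surroundings
        tot+=np.mean(np.clip(val[0]-np.maximum(val[1],val[2])*1.0,-120,40))
    return tot
def fitring(fs,p0,yaw,tilt=True):
    best=None
    for dx in(-.004,0,.004):
      for dy in(-.004,0,.004):
        for dz in(-.004,0,.004):
          q=[p0[0]+dx,p0[1]+dy,p0[2]+dz,0]
          c=ringcost(q,fs,yaw)
          if best is None or c<best[0]: best=(c,q)
    q=best[1]; S=np.vstack([q]+[np.array(q)+np.eye(4)[i]*[.002,.002,.002,.03] for i in range(4)])
    r=minimize(ringcost,q,args=(fs,yaw),method="Nelder-Mead",options=dict(initial_simplex=S,maxiter=150,xatol=1e-5,fatol=1e-3))
    return r.x,r.fun
E
python3 - <<'E'
from fit import *
for n in("top0","side0"): print(n,"washer",washer(dict(np.load(n+".npz"))))
S,T=dict(np.load("side4.npz")),dict(np.load("top4.npz"))
p0=[.563,-.217,.1335]; yaw=np.radians(13.6)
for fs,n in(([S,T],"both"),([T],"T"),([S],"S")): print(n,fitring(fs,p0,yaw))
E
```

```text
top0 washer [ 0.56159995 -0.21895084  0.02373716]
side0 washer [ 0.56167099 -0.22051217  0.02413216]
both (array([ 0.56200617, -0.21852086,  0.13229249,  0.0401382 ]), np.float64(-129.0889861338528))
T (array([ 0.56530698, -0.22418449,  0.11626555,  0.02406904]), np.float64(-62.83987892505082))
S (array([ 0.56526916, -0.21055634,  0.12377179,  0.03699281]), np.float64(-67.93775772988016))
```

Joint fit: the ring is at (0.5620,-0.2185,0.132), with the axis at (0.562,-0.2193) and tilt about 0.04 rad. I'll shift 1 mm sideways, descend to just above the spindle end, and refit.

Emit:
{"method": "send_rows", "body": {
  "deltas": [
    {"xyz":[0,-0.001,0.005],"spin":0,"grip":1},
    {"xyz":[0,0,0.006],"spin":0,"grip":1},
    {"xyz":[0,0,0.006],"spin":0,"grip":1},
    {"xyz":[0,0,0.006],"spin":0,"grip":1},
    {"xyz":[0,0,0.005],"spin":0,"grip":1},
    {"xyz":[0,0,0.002],"spin":0,"grip":1},
    {"xyz":[0,0,0],"spin":0,"grip":1},
    {"xyz":[0,0,0],"spin":0,"grip":1},
    {"xyz":[0,0,0],"spin":0,"grip":1},
    {"xyz":[0,0,0],"spin":0,"grip":1}
  ]
}}

```text
time: 10.45
tcp_pos: [0.4521, -0.2467, 0.0674]
ee_rot: [[-0.972, -0.233, 0.001], [-0.233, 0.972, -0.0], [-0.0, -0.0, -1.0]]
ft_force: [-0.3, -0.5, -1.0]
width: 0.0325
grasp_force: 35.0
```

Run:
```python
from fit import *
s=robot.read_state(); print(s["tcp_pos"],s["width"],s["ft_force"])
S=grab("side");T=grab("top"); np.savez("side5.npz",**S); np.savez("top5.npz",**T)
t=s["tcp_pos"];R=s["ee_rot"]; ring=t+R@np.array([-.1135,.0,-.0357]); print(ring)
print(fitring([S,T],ring,np.radians(13.6)))
for n,f in(("S",S),("T",T)):
    u,v=proj(f,ring).astype(int)
    globals()[n+"c"]=cv2.resize(f["image"][v-40:v+40,u-40:u+25],(390,480),interpolation=cv2.INTER_CUBIC)
cv2.imwrite("pics/near.png",np.hstack([Sc,Tc])[...,::-1])
```

```text
[ 0.45205933 -0.24665319  0.0674109 ] 0.032522636023368585 [-0.26727895 -0.47653139 -0.98553909]
[ 0.5624187  -0.22020367  0.10315963]
(array([ 0.56189481, -0.22123221,  0.10321709,  0.00940975]), np.float64(-157.8440900885652))
```

View pics/near.png

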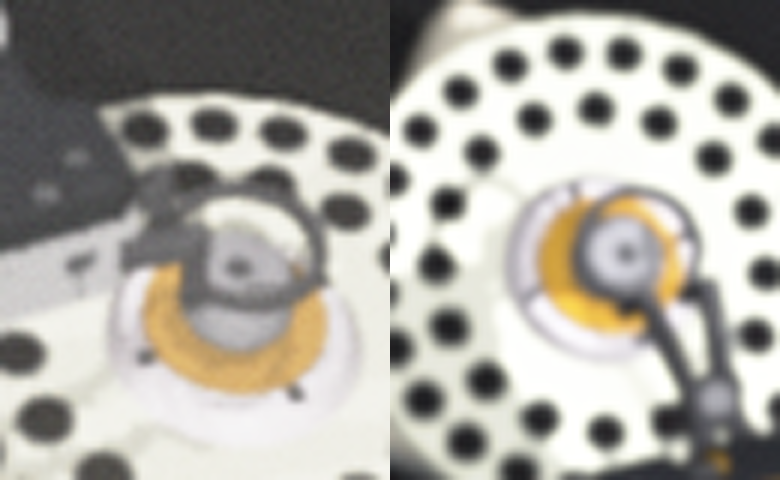

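Top view: the spindle end-hole is at (627,253), and the ring centre, corrected for parallax, is at about (629–632,252). It's aligned within 1–2 mm, slightly to −y. I'll shift 1 mm back and lower gently.

Emit:
{"method": "send_rows", "body": {
  "deltas": [
    {"xyz":[0,0.001,0.001],"spin":0,"grip":1},
    {"xyz":[0,0,0.002],"spin":0,"grip":1},
    {"xyz":[0,0,0.002],"spin":0,"grip":1},
    {"xyz":[0,0,0.002],"spin":0,"grip":1},
    {"xyz":[0,0,0.002],"spin":0,"grip":1},
    {"xyz":[0,0,0.002],"spin":0,"grip":1},
    {"xyz":[0,0,0.002],"spin":0,"grip":1},
    {"xyz":[0,0,0.001],"spin":0,"grip":1},
    {"xyz":[0,0,0],"spin":0,"grip":1},
    {"xyz":[0,0,0],"spin":0,"grip":1}
  ]
}}

```text
time: 11.38
tcp_pos: [0.4516, -0.2455, 0.0531]
ee_rot: [[-0.972, -0.233, -0.0], [-0.233, 0.972, 0.0], [0.0, 0.0, -1.0]]
ft_force: [0.1, -0.6, -2.3]
width: 0.0324
grasp_force: 35.0
```

Run:
```python
from fit import *
s=robot.read_state(); print(s["tcp_pos"],s["width"],s["ft_force"],s["moment"])
S=grab("side");T=grab("top"); np.savez("side6.npz",**S); np.savez("top6.npz",**T)
t=s["tcp_pos"];R=s["ee_rot"]; ring=t+R@np.array([-.1135,.0,-.0357]); print(ring)
print(fitring([S,T],ring,np.radians(13.6)))
```

```text
[ 0.45155298 -0.24548358  0.05306254] 0.03244781849081596 [ 0.05361501 -0.58204766 -2.31324037] [0.06306888 0.06019159 0.00187398]
[ 0.561935   -0.21903785  0.0887441 ]
(array([ 0.56174361, -0.21930116,  0.089724  ,  0.00803393]), np.float64(-140.46921487592624))
```

The ring is centred at (0.5617,-0.2193,0.0897), with no contact force. Next, lower 10 mm.

Emit:
{"method": "send_rows", "body": {
  "deltas": [
    {"xyz":[0,0,0.001],"spin":0,"grip":1},
    {"xyz":[0,0,0.002],"spin":0,"grip":1},
    {"xyz":[0,0,0.002],"spin":0,"grip":1},
    {"xyz":[0,0,0.002],"spin":0,"grip":1},
    {"xyz":[0,0,0.002],"spin":0,"grip":1},
    {"xyz":[0,0,0.001],"spin":0,"grip":1},
    {"xyz":[0,0,0],"spin":0,"grip":1},
    {"xyz":[0,0,0],"spin":0,"grip":1},
    {"xyz":[0,0,0],"spin":0,"grip":1}
  ]
}}

```text
time: 12.23
tcp_pos: [0.4517, -0.2455, 0.0432]
ee_rot: [[-0.972, -0.233, 0.0], [-0.233, 0.972, -0.0], [-0.0, -0.0, -1.0]]
ft_force: [0.0, 0.8, -2.2]
width: 0.0323
grasp_force: 35.0
```

Run:
```python
from fit import *
s=robot.read_state(); print(s["tcp_pos"],s["width"],s["ft_force"],s["moment"])
S=grab("side");T=grab("top"); np.savez("side7.npz",**S); np.savez("top7.npz",**T)
t=s["tcp_pos"];R=s["ee_rot"]; ring=t+R@np.array([-.1135,.0,-.0357]); print(ring)
print(fitring([S,T],ring,np.radians(13.6)))
```

```text
[ 0.45166461 -0.24553944  0.04318016] 0.03232790295893986 [ 0.02289532  0.80363898 -2.19411761] [0.03757332 0.00654381 0.02559818]
[ 0.56203831 -0.21909083  0.07888533]
(array([ 0.56229326, -0.21879101,  0.080056  , -0.01829964]), np.float64(-119.67400779955673))
```

Emit:
{"method": "send_rows", "body": {
  "deltas": [
    {"xyz":[0,0,0.001],"spin":0,"grip":1},
    {"xyz":[0,0,0.001],"spin":0,"grip":1},
    {"xyz":[0,0,0],"spin":0,"grip":1},
    {"xyz":[0,0,0],"spin":0,"grip":1}
  ]
}}

```text
time: 12.67
tcp_pos: [0.4515, -0.2455, 0.0411]
ee_rot: [[-0.972, -0.233, -0.0], [-0.233, 0.972, 0.0], [0.0, 0.0, -1.0]]
ft_force: [-0.6, 0.6, -2.5]
width: 0.0327
grasp_force: 35.0
```

Emit:
{"method": "send_rows", "body": {
  "deltas": [
    {"xyz":[0,0,0.001],"spin":0,"grip":1},
    {"xyz":[0,0,0],"spin":0,"grip":1},
    {"xyz":[0,0,0],"spin":0,"grip":1}
  ]
}}

```text
time: 12.92
tcp_pos: [0.4515, -0.2455, 0.0401]
ee_rot: [[-0.972, -0.233, -0.0], [-0.233, 0.972, 0.0], [0.0, 0.0, -1.0]]
ft_force: [-0.5, 0.6, -2.8]
width: 0.0327
grasp_force: 35.0
```

Emit:
{"method": "send_rows", "body": {
  "deltas": [
    {"xyz":[0,0,0.0005],"spin":0,"grip":1},
    {"xyz":[0,0,0],"spin":0,"grip":1},
    {"xyz":[0,0,0],"spin":0,"grip":1},
    {"xyz":[0,0,0],"spin":0,"grip":1}
  ]
}}

```text
time: 13.25
tcp_pos: [0.4516, -0.2455, 0.0397]
ee_rot: [[-0.972, -0.233, 0.0], [-0.233, 0.972, -0.0], [-0.0, -0.0, -1.0]]
ft_force: [-0.3, 0.3, -2.8]
width: 0.0327
grasp_force: 35.0
```

Emit:
{"method": "send_rows", "body": {
  "deltas": [
    {"xyz":[0,0,0.0005],"spin":0,"grip":1},
    {"xyz":[0,0,0],"spin":0,"grip":1},
    {"xyz":[0,0,0],"spin":0,"grip":1},
    {"xyz":[0,0,0],"spin":0,"grip":1}
  ]
}}

```text
time: 13.58
tcp_pos: [0.4516, -0.2455, 0.0392]
ee_rot: [[-0.972, -0.233, 0.0], [-0.233, 0.972, -0.0], [-0.0, -0.0, -1.0]]
ft_force: [-0.2, -0.1, -1.1]
width: 0.0325
grasp_force: 35.0
```

Emit:
{"method": "send_rows", "body": {
  "deltas": [
    {"xyz":[0,0,0.0005],"spin":0,"grip":1},
    {"xyz":[0,0,0],"spin":0,"grip":1},
    {"xyz":[0,0,0],"spin":0,"grip":1},
    {"xyz":[0,0,0],"spin":0,"grip":1}
  ]
}}

```text
time: 13.92
tcp_pos: [0.4515, -0.2456, 0.0387]
ee_rot: [[-0.972, -0.233, -0.0], [-0.233, 0.972, -0.0], [0.0, -0.0, -1.0]]
ft_force: [-1.4, -0.7, 0.1]
width: 0.0327
grasp_force: 35.0
```

Run:
```python
from fit import *
r=[]
for i in range(4):
    S=grab("side");T=grab("top"); s=robot.read_state(); r.append(np.r_[s["tcp_pos"],s["ft_force"],s["moment"]])
print(np.mean(r,0).round(4)); np.savez("side8.npz",**S); np.savez("top8.npz",**T)
t=s["tcp_pos"];R=s["ee_rot"]; ring=t+R@np.array([-.1135,.0,-.0357]); print(ring)
print(fitring([S,T],ring,np.radians(13.6)))
```

```text
[ 0.4515 -0.2456  0.0387 -1.398  -0.3253  0.2896  0.0153  0.1447  0.0073]
[ 0.56188999 -0.2191232   0.07434149]
(array([ 0.56242668, -0.21978767,  0.07515534, -0.04124451]), np.float64(-112.98738310708018))
```

The wrist force has changed by about 3 N, so the ring is resting lightly on the washer. The fit puts it at (0.5624,-0.2198,0.0752), within 1 mm of the axis and at groove height. Handing in.

```bash
python3 -c "
from station import robot
s=robot.read_state(); print(s['time'],s['width'],s['grasp_force'],s['ft_force']); print(robot.sign_off())"
```

```text
14.3167 0.03248036647434942 34.992132782936096 [-1.73042488 -0.53804574 -0.66937472]
the job is handed in; nothing more can be done
None
```

I handed the job in at 14.3 s with the spread ring resting on the washer at groove height, about 1 mm or less off the spindle axis and pressed with about 3 N; the pliers are still squeezed at 35 N, and no verdict came back.

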